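# Pack the prism-dressing kit into its caddy

### The job

Pack the prism-dressing kit into the wooden caddy: the full-length grey rubbing stone, the plain brass gauge block, the steel tweezers and the round stand loupe each go into the insert whose pocket is cut for it, lying flat on the pocket floor (the loupe standing lens up). Set each one down rather than dropping it, and leave the short worn stone stub and the drilled brass clamp block where they lie on the mat.

Things in the scene. Friction and masses are not known exactly. Their poses are not given: they have to be found in the camera images.
- stone: Full-length grey rubbing stone, a block 80 (x) x 40 (y) x 25 (z) mm, about 0.19 kg, lying flat on the black bench mat (mat 3 mm thick, 300 x 400 mm). Origin: centre of its underside; x along its length, z up.
- gauge: Plain solid brass gauge block, 56 (x) x 32 (y) x 20 (z) mm, about 0.30 kg, no hole, lying flat on the black mat. Origin: centre of its underside; x along its length, z up.
- tweezers: Rigid steel tweezers, 112 mm long, lying on edge on the black mat, both legs showing from above: joined at the -x end, bowed to 17 mm wide (y) from 15 mm behind to 18 mm ahead of the origin, 7 mm wide at the +x points; 12 mm high over the middle, about 35 g. Origin: mid-length, mid-width, height of the underside; x towards the points, z up.
- loupe: Round stand loupe, 40 mm across and 32 mm high: clear skirt below, aluminium barrel from 13 mm up, black-rimmed lens on top; about 70 g, standing on the black mat. Origin: centre of its underside; z up.
- stone_stub: Look-alike, to be left: short worn stub of the same grey stone with a broken +x end, about 45 (x) x 40 (y) x 18 (z) mm, loose on the black mat. Origin: on its underside near the middle; z up.
- clamp_block: Look-alike, to be left: brass clamp block of the lens frame, 56 x 32 x 20 mm like the gauge block but with a 16 mm bolt hole through its middle from top to bottom, loose on the black mat. Origin: centre of its underside; z up.
- insert_stone: Wooden insert 68 x 138 x 16 mm, one of four side by side (70 mm pitch, any order) in the fixed caddy (294 x 152 mm, lip level with the insert tops, 22 mm above the bench). Origin: underside centre, below the pocket's centre; y along it, z up. Larger plain rectangular pocket, 56 (x) x 98 (y) mm, 10 deep, floor 6 mm above the origin: for the rubbing stone, length along y.
- insert_gauge: Wooden insert 68 x 138 x 16 mm, one of four side by side (70 mm pitch, any order) in the fixed caddy (294 x 152 mm, lip level with the insert tops, 22 mm above the bench). Origin: underside centre, below the pocket's centre; y along it, z up. Smaller plain rectangular pocket, 48 (x) x 74 (y) mm, 10 deep, floor 6 mm above the origin: for the gauge block, length along y.
- insert_tweezers: Wooden insert 68 x 138 x 16 mm, one of four side by side (70 mm pitch, any order) in the fixed caddy (294 x 152 mm, lip level with the insert tops, 22 mm above the bench). Origin: underside centre, below the pocket's centre; y along it, z up. Long pocket 38 (x) x 128 (y) mm, 6 deep, floor 10 mm above the origin, 46 mm thumb notches midway in both long walls: for the tweezers, on edge along y.
- insert_loupe: Wooden insert 68 x 138 x 16 mm, one of four side by side (70 mm pitch, any order) in the fixed caddy (294 x 152 mm, lip level with the insert tops, 22 mm above the bench). Origin: underside centre, below the pocket's centre; y along it, z up. Round pocket 58 mm across, 10 deep, floor 6 mm above the origin: for the loupe.

How it is judged:
By the outcome, as a careful person would: the job done as asked, in the order asked, and still so for the second after the job is handed in, with the robot touching nothing.
It also fails if it takes over 115 s, if anything falls off the work surface, if the arm or the gripper's body presses on something with over 40 N, if the wrist force passes 120 N, or if a joint passes its speed limit or range.

### The arm

A 7-joint arm with a two-finger parallel gripper is mounted at the origin on the work surface. World frame = base frame: x ahead of the robot, y to its left, z up, the work surface at z = 0. Lengths are in m, angles in rad, forces in N, time in s.
With the tool pointing down it reaches from about 0.4 to 0.85 m from the base axis. Payload 10.4 kg.
Tool frame: the origin (TCP) lies at the very end of the fingers, on their centre line; the grasp point (between the pads) lies 19 mm behind it; x points along the fingers, y is the direction in which the jaws open and shut, and the axes are right-handed (so a half turn about x gives the same grasp; the last joint's range is limited). The gripper opens to 85 mm and grips with 20 to 120 N. Pads are 22 mm wide; open, the fingers measure 114 mm over their backs; the gripper's body (76 mm by 85 mm) begins 54 mm behind the grasp point. The pads swing forward as they close: fully open they stand 13 mm farther back than shut.
Start: joints at [1.307, 0.332, -0.065, 1.46, 0.022, 1.35, -0.088], TCP at [0.149, -0.607, 0.231] pointing down, gripper open.
Joint ranges: [-2.6, 2.6], [-0.5, 2.12], [-1.47, 1.34], [0.16, 2.42], [-1.27, 4.41], [0.06, 2.06], [-2.6, 2.6]. Speed limits (rad/s): [2.22, 2.22, 2.79, 2.79, 3.14, 3.14, 3.14].

### API

Orientations are given as a unit quaternion [x, y, z, w].
In Python, from workcell import monitor, camera, ticket, regions_of gives the robot as it stands.
- The arm moves only by the tool step_arm, never from a script. Its argument "increments" is a list of rows, each a list of 5 numbers: the finger opening in m, from 0 to 0.0854, then the shift along the world's x, y, z in m, then the turn about the world's z in rad. A call has 1 to 12 rows; each row shifts and turns the commanded pose from where the row before left it; what a row does not reach is not made up. A row lasts 1/12 s, in which the tool goes at most 41.7 mm and 7.16 degrees, less where a joint would pass 70% of its speed; a pose out of reach is approached as far as the arm can. A call with a gripper value outside its range is refused whole. The fingers move at their own pace and stop on an object; "force" is the grip in N (left out, the last holds). Time passes only in rows, so rows that do not move let the fingers close. It gives the time, the measured TCP pose, the force and the opening at its end, in the units of the state.
- monitor.get_obs(): the state, without advancing time (a new reading comes with each control period).
- camera(name): name is "scene" or "top" or "wrist"; returns a dict with "color" (384x512x3 uint8, red, green, blue), "range_z" (384x512 float32, m along the optical axis (not along the pixel's ray), 0 where there is no reading), "fx", "fy", "cx", "cy" (pixels), "cam_to_world" (4x4, takes a point from camera to world coordinates). Camera axes: x right, y up, looking along -z (the intrinsics and any distortion apply to the point x, -y, -z); pixel columns grow to the right and rows downward; lengths in m; the calibration is good to about 2 mm. A picture is of the moment at which its call begins.
- ticket.hand_in(): hands the job in, once; it reports no verdict.
Trained networks look in a picture, given as the dict that the camera call returned (one of the last four; its "shot" number tells which), for a name from the list of things; names that differ only in an ending like _2 or _b are one class to them, and where a whole thing is asked for, a point or a joint stands for the part that bears it (a point fixed in the world has none). Each returns a list of dicts, best first, with "p" (0 to 1); they miss things now and then, are a little off and sometimes report something else, mostly with a low value. They report only what shows in the picture. A call takes as long as a camera call.
- regions_of(picture, query): "region" (384x512 bool, what is visible of it) and "centre" ([row, column] in pixels, amid what is visible of it).
The state is a dict: "clock": time; "joint_pos": joint angles; "joint_velocities": joint speeds; "tau": joint torques, N m; "position": TCP position; "ee_rot": TCP orientation; "ft_force": force on the tool from outside, world axes, zero at the start; "torque": the same for the moment, N m; "grip_width": opening from 0.0 (shut) to 1.0 (fully open).
Only numpy, scipy, OpenCV 4.12 (cv2) and the standard library are available. Lean on these libraries where they do the work, as an engineer would, in place of code of your own. Each camera call takes 0.05 s, during which the arm holds its last target. There are 200 camera calls.

## Working session

There is one attempt and no reset: what is moved stays moved. The work goes in short steps, Python scripts to look and compute and a tool call to move; the robot and the scene stay as the last step left them, time stands still between calls to the robot, and variables do not carry over. Pictures are saved under pics/ and viewed, about 12 in all and at most 16, crops included, and the job is handed in when it is done.

Besides the shell and the picture viewer there is one more tool, called as a command line: name --pt "numbers of a row" for each row, then --argument value for the rest. step_arm: Moves the arm, as the interface text tells. Its arguments: {"type":"object","properties":{"increments":{"type":"array"},"force":{"type":"number"}},"required":["increments"]}

```bash
mkdir -p pics
cat > h.py <<'E'
import numpy as np, cv2
from workcell import monitor, camera, ticket, regions_of
def world(p,mask):
    r,c=np.nonzero(mask&(p["range_z"]>0)); z=p["range_z"][r,c]
    P=np.c_[(c-p["cx"])/p["fx"]*z,-(r-p["cy"])/p["fy"]*z,-z,np.ones(len(z))]
    return (P@np.array(p["cam_to_world"]).T)[:,:3]
def save(p,n): cv2.imwrite("pics/"+n+".png",cv2.cvtColor(p["color"],cv2.COLOR_RGB2BGR))
def measure(p,q,k=2):
    for d in regions_of(p,q)[:k]:
        W=world(p,d["region"])
        if len(W)<5: print(q,d["p"],"few");continue
        zt=np.percentile(W[:,2],90); T=W[W[:,2]>zt-0.006]
        (cx,cy),(w,h),a=cv2.minAreaRect((T[:,:2]*1000).astype(np.float32))
        if w<h: a+=90;w,h=h,w
        print(q,"p%.2f"%d["p"],"px",np.round(d["centre"]),"c %.1f %.1f"%(cx,cy),"size %.1f %.1f"%(w,h),"long-axis deg %.1f"%(a%180),"ztop %.1f"%(zt*1000),"med",np.round(np.median(T,0)*1000,1))
E
python3 - <<'E'
from h import *
p=camera("top"); save(p,"top1")
o=monitor.get_obs(); print(o["clock"],o["position"],o["ee_rot"],o["grip_width"])
for q in "stone gauge tweezers loupe stone_stub clamp_block insert_stone insert_gauge insert_tweezers insert_loupe".split(): measure(p,q)
s=camera("scene"); save(s,"scene1")
E
```

```text
0.05 [ 0.14898769 -0.6066094   0.23048774] [-0.70190665 -0.08544645  0.70206437 -0.08444873] 1.0003488510128382
stone p0.74 px [176. 161.] c 559.5 218.4 size 141.6 72.0 long-axis deg 96.5 ztop 23.1 med [560.9 231.1  21.2]
stone p0.60 px [154. 400.] c 596.8 -322.5 size 80.2 41.2 long-axis deg 12.2 ztop 28.9 med [ 596.5 -322.2   26.7]
gauge p0.60 px [216. 346.] c 463.3 -200.7 size 54.2 32.0 long-axis deg 133.2 ztop 23.9 med [ 462.4 -200.3   21.7]
loupe p0.78 px [153. 345.] c 606.3 -193.7 size 37.1 34.7 long-axis deg 177.1 ztop 37.1 med [ 605.7 -193.3   34.5]
loupe p0.33 px [150. 158.] c 630.4 222.7 size 142.4 73.6 long-axis deg 94.6 ztop 23.2 med [629.6 222.   21.3]
stone_stub p0.55 px [210. 293.] c 478.7 -85.2 size 45.4 40.0 long-axis deg 48.4 ztop 22.1 med [477.  -87.1  19.7]
clamp_block p0.79 px [206. 402.] c 476.1 -319.8 size 56.6 30.9 long-axis deg 131.0 ztop 23.9 med [ 476.3 -318.5   21.8]
insert_stone p0.75 px [207. 165.] c 490.1 211.2 size 139.1 70.6 long-axis deg 95.3 ztop 22.4 med [491.8 212.4  21.2]
insert_gauge p0.78 px [148. 159.] c 630.3 223.1 size 143.6 70.8 long-axis deg 96.6 ztop 23.2 med [630.6 220.5  21.3]
insert_gauge p0.20 px [217. 347.] c 464.0 -201.4 size 56.4 32.0 long-axis deg 132.5 ztop 23.9 med [ 464.  -201.2   21.7]
insert_tweezers p0.92 px [241. 168.] c 421.3 205.0 size 140.6 67.9 long-axis deg 95.3 ztop 22.1 med [422.8 208.   19.6]
insert_loupe p0.75 px [178. 163.] c 559.0 218.0 size 140.4 71.3 long-axis deg 95.4 ztop 23.0 med [559.1 221.7  21.2]
```

View pics/top1.png

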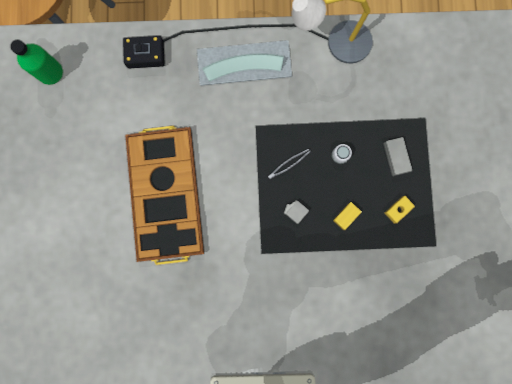

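The top view shows the caddy on the left. Its inserts, top to bottom, are gauge (150,160), loupe (178,163), stone (208,165) and tweezers (240,168). On the mat: tweezers (163,290), loupe (153,343), stone (156,398), stub (211,296), plain gauge (215,347) and drilled clamp (209,400).

```bash
cat >> h.py <<'E'
from scipy.spatial.transform import Rotation as R
def pose():
    o=monitor.get_obs(); M=R.from_quat(o["ee_rot"]).as_matrix()
    print("t %.2f"%o["clock"],"pos",np.round(np.array(o["position"])*1000,1),"xaxis",np.round(M[:,0],3),"jaw deg %.1f"%np.degrees(np.arctan2(M[1,1],M[0,1])),"grip %.3f"%o["grip_width"],"F",np.round(o["ft_force"],1),"j",np.round(o["joint_pos"],2)); return o
E
python3 - <<'E'
from h import *
pose()
s=camera("scene"); 
for q in ("tweezers","stone","gauge"): measure(s,q)
t=camera("top"); W=None
# tweezers from top by depth: region of bright pixels on mat
m=np.zeros((384,512),bool); m[140:190,262:318]=True
m&=t["color"].min(2)>90
W=world(t,m); print(cv2.minAreaRect((W[:,:2]*1000).astype(np.float32)),np.median(W,0))
w=camera("wrist"); print(np.round(w["cam_to_world"],3), w["fx"])
E
```

```text
t 0.60 pos [ 149.1 -607.   231.3] xaxis [ 0. -0. -1.] jaw deg -76.2 grip 0.997 F [ 0.1  1.  -0.1] j [ 1.31  0.33 -0.06  1.46  0.02  1.35 -0.09]
tweezers p0.63 px [225. 239.] c 588.7 -77.6 size 111.9 18.6 long-axis deg 125.2 ztop 14.5 med [588.2 -76.2  11.7]
stone p0.80 px [250. 124.] c 597.3 -324.8 size 83.3 40.1 long-axis deg 11.3 ztop 29.1 med [ 600.7 -324.6   27.7]
gauge p0.70 px [200. 174.] c 464.2 -202.7 size 57.4 31.9 long-axis deg 134.9 ztop 23.8 med [ 467.4 -203.7   22.4]
((588.1234741210938, -72.92704010009766), (19.12725830078125, 112.83541870117188), 32.39885330200195) [ 0.58733746 -0.07310631  0.01061497]
[[ 0.239  0.923  0.302  0.226]
 [-0.971  0.227  0.075 -0.586]
 [ 0.    -0.311  0.95   0.375]
 [ 0.     0.     0.     1.   ]] 322.1956176172222
```

step_arm --pt "0.0854 0.033 0.021 -0.005 0" --pt "0.0854 0.033 0.021 -0.005 0" --pt "0.0854 0.033 0.021 -0.005 0" --pt "0.0854 0.033 0.021 -0.005 0" --pt "0.0854 0.033 0.021 -0.005 0" --pt "0.0854 0.033 0.021 -0.005 0" --pt "0.0854 0.033 0.021 -0.005 0" --pt "0.0854 0.033 0.021 -0.005 0" --pt "0.0854 0.033 0.021 -0.005 0" --pt "0.0854 0.033 0.021 -0.005 0" --pt "0.0854 0.033 0.021 -0.005 0" --pt "0.0854 0.033 0.021 -0.005 0" --force 40

```text
clock: 1.9
position: [0.5465, -0.3539, 0.1712]
ee_rot: [0.702, 0.085, -0.702, 0.085]
ft_force: [0.7, -1.2, -0.2]
grip_width: 0.998
```

step_arm --pt "0.07 0.026 0.016 -0.005 -0.03" --pt "0.07 0.026 0.015 -0.005 0" --pt "0.07 0 0 0 0"

```text
clock: 2.15
position: [0.6018, -0.3173, 0.1597]
ee_rot: [0.703, 0.079, -0.702, 0.076]
ft_force: [-0.6, 0.5, -0.2]
grip_width: 0.82
```

Run:
```python
from h import *
pose()
w=camera("wrist"); save(w,"w1"); measure(w,"stone")
```

```text
t 2.15 pos [ 601.8 -317.3  159.7] xaxis [ 0.001  0.004 -1.   ] jaw deg -77.5 grip 0.820 F [-0.6  0.5 -0.2] j [ 0.63  0.51 -0.3   1.37  0.15  1.28 -1.03]
stone p0.57 px [177. 267.] c 595.2 -322.9 size 80.0 39.6 long-axis deg 11.8 ztop 29.7 med [ 598.2 -322.    28.8]
```

View pics/w1.png

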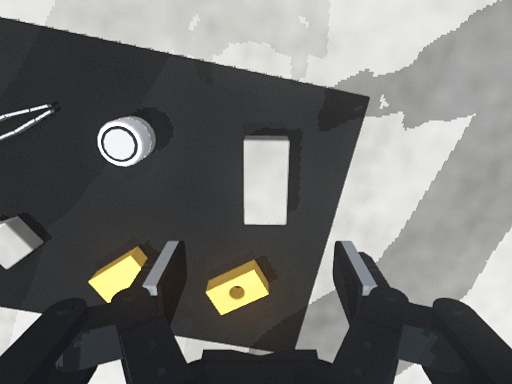

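step_arm --pt "0.065 -0.001 0.001 -0.035 0" --pt "0.06 0 0 -0.037 0" --pt "0.06 0 0 -0.035 0" --pt "0.06 0 0 -0.025 0" --pt "0.06 0 0 -0.015 0" --pt "0.06 0 0 0 0" --pt "0.06 0 0 0 0"

```text
clock: 2.83
position: [0.5958, -0.3239, 0.015]
ee_rot: [-0.703, -0.074, 0.703, -0.074]
ft_force: [0.6, 0.1, 0.7]
grip_width: 0.701
```

Run:
```python
from h import *
pose()
w=camera("wrist"); save(w,"w2")
```

```text
t 2.83 pos [ 595.8 -323.9   15. ] xaxis [ 0. -0. -1.] jaw deg -78.0 grip 0.701 F [0.6 0.1 0.7] j [ 0.63  0.65 -0.28  1.5   0.19  1.02 -1.06]
```

View pics/w2.png

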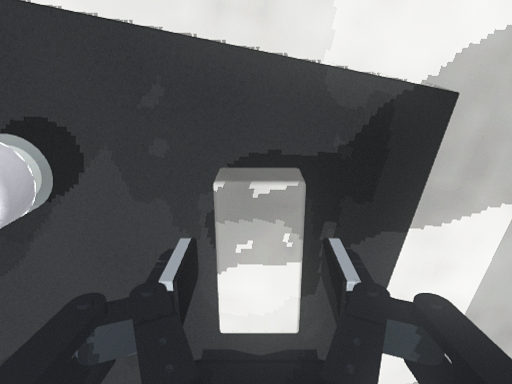

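The stone (columns 215–303) sits centred between the pads (columns 190 and 330). I'm closing the jaws and lifting.

step_arm --pt "0.03 0 0 0 0" --pt "0.03 0 0 0 0" --pt "0.03 0 0 0 0" --pt "0.03 0 0 0 0" --pt "0.03 0 0 0 0" --pt "0.03 0 0 0.01 0" --pt "0.03 0 0 0.03 0" --pt "0.03 0 0 0.03 0" --force 50

```text
clock: 3.55
position: [0.5951, -0.3225, 0.0848]
ee_rot: [-0.702, -0.075, 0.704, -0.074]
ft_force: [0.5, -0.0, -1.2]
grip_width: 0.45
```

step_arm --pt "0.03 -0.0075 0.038 0.02 0.104" --pt "0.03 -0.0075 0.038 0.01 0.104" --pt "0.03 -0.0075 0.038 0 0.104" --pt "0.03 -0.0075 0.038 0 0.104" --pt "0.03 -0.0075 0.038 0 0.104" --pt "0.03 -0.0075 0.038 0 0.104" --pt "0.03 -0.0075 0.038 0 0.104" --pt "0.03 -0.0075 0.038 0 0.104" --pt "0.03 -0.0075 0.038 0 0.104" --pt "0.03 -0.0075 0.038 0 0.104" --pt "0.03 -0.0075 0.038 0 0.104" --pt "0.03 -0.0075 0.038 0 0.104"

```text
clock: 4.55
position: [0.5059, 0.1329, 0.1147]
ee_rot: [0.526, 0.472, -0.526, 0.473]
ft_force: [0.5, 0.2, -1.8]
grip_width: 0.454
```

step_arm --pt "0.03 -0.008 0.038 -0.01 0.104" --pt "0.03 -0.008 0.038 -0.01 0.104" --pt "0.03 0 0 0 0" --pt "0.03 0 0 0 0" --pt "0.03 0 0 0 0"

```text
clock: 4.97
position: [0.4906, 0.207, 0.094]
ee_rot: [0.475, 0.523, -0.476, 0.524]
ft_force: [0.2, 0.1, -1.6]
grip_width: 0.449
```

Run:
```python
from h import *
pose()
w=camera("wrist"); save(w,"w3")
for q in ("insert_stone","insert_loupe","insert_gauge","insert_tweezers","stone"): measure(w,q,1)
```

```text
t 4.97 pos [490.6 207.   94. ] xaxis [ 0.001 -0.001 -1.   ] jaw deg 5.5 grip 0.449 F [ 0.2  0.1 -1.6] j [ 0.19  0.36 -0.79  1.83  0.29  1.07 -0.61]
insert_stone p0.83 px [132. 261.] c 487.9 231.0 size 100.1 68.4 long-axis deg 95.4 ztop 23.4 med [483.1 266.7  22.8]
insert_loupe p0.59 px [173. 361.] c 555.8 218.0 size 138.1 80.3 long-axis deg 95.2 ztop 23.4 med [562.1 248.4  22.7]
insert_gauge p0.59 px [184. 455.] c 629.0 224.9 size 139.8 72.8 long-axis deg 95.7 ztop 23.3 med [625.9 237.9  22.6]
insert_tweezers p0.90 px [175. 158.] c 422.2 206.7 size 139.2 75.4 long-axis deg 96.2 ztop 23.2 med [413.5 231.1  22.1]
stone p0.95 px [243. 260.] c 490.8 206.9 size 80.2 40.2 long-axis deg 95.6 ztop 106.5 med [490.3 213.  105.8]
```

View pics/w3.png

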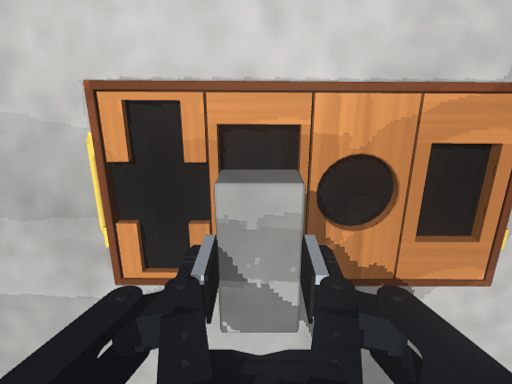

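The stone is held straight at 95.6° over its pocket (rows 125–250). It is 4 mm short in y, so I'm correcting that and lowering.

step_arm --pt "0.03 0 0.002 -0.02 0" --pt "0.03 -0.0005 0.002 -0.02 0" --pt "0.03 0 0 -0.015 0" --pt "0.03 0 0 -0.006 0" --pt "0.03 0 0 -0.003 0" --pt "0.03 0 0 -0.002 0" --pt "0.03 0 0 0 0" --pt "0.03 0 0 0 0"

```text
clock: 5.93
position: [0.4905, 0.2115, 0.0283]
ee_rot: [0.476, 0.523, -0.475, 0.524]
ft_force: [0.1, 0.3, -2.3]
grip_width: 0.448
```

step_arm --pt "0.03 0 0 -0.001 0" --pt "0.03 0 0 -0.001 0" --pt "0.03 0 0 0 0"

```text
clock: 6.18
position: [0.4903, 0.2114, 0.0259]
ee_rot: [0.476, 0.523, -0.475, 0.524]
ft_force: [-0.5, -0.1, 1.2]
grip_width: 0.451
```

step_arm --pt "0.03 0 0 -0.0007 0" --pt "0.03 0 0 0 0" --pt "0.03 0 0 0 0"

```text
clock: 6.43
position: [0.4903, 0.2114, 0.0259]
ee_rot: [0.476, 0.523, -0.475, 0.524]
ft_force: [-3.9, -3.4, 12.5]
grip_width: 0.45
```

Contact is firm, so I'm releasing, lifting and going to the gauge.

step_arm --pt "0.055 0 0 0 0" --pt "0.055 0 0 0 0" --pt "0.055 0 0 0 0" --pt "0.055 0 0 0.02 0" --pt "0.055 0 0 0.035 0" --pt "0.055 0 0 0.035 0" --pt "0.06 -0.002 -0.038 0.01 0.06" --pt "0.06 -0.002 -0.038 0 0.06" --pt "0.06 -0.002 -0.038 0 0.06" --pt "0.06 -0.002 -0.038 0 0.06" --pt "0.06 -0.002 -0.038 0 0.06" --pt "0.06 -0.002 -0.038 0 0.06"

```text
clock: 7.43
position: [0.4775, -0.0185, 0.1249]
ee_rot: [0.373, 0.6, -0.373, 0.601]
ft_force: [0.8, -0.8, 0.2]
grip_width: 0.705
```

step_arm --pt "0.06 -0.003 -0.038 0 0.06" --pt "0.06 -0.003 -0.038 0 0.06" --pt "0.06 -0.003 -0.038 0 0.06" --pt "0.06 -0.003 -0.038 0 0.06" --pt "0.06 -0.003 -0.032 0 0.06" --pt "0.06 0 0 0 0" --pt "0.06 0 0 0 0"

```text
clock: 8.02
position: [0.4624, -0.2023, 0.1245]
ee_rot: [0.282, 0.649, -0.281, 0.649]
ft_force: [1.3, 0.6, -0.6]
grip_width: 0.702
```

Run:
```python
from h import *
pose()
w=camera("wrist"); save(w,"w4"); measure(w,"gauge"); measure(w,"clamp_block")
t=camera("top"); measure(t,"stone",2); save(t,"top2")
```

```text
t 8.02 pos [ 462.4 -202.3  124.5] xaxis [-0.  0. -1.] jaw deg 43.1 grip 0.702 F [ 1.3  0.6 -0.6] j [ 0.91  0.22 -0.65  1.88  0.15  1.09  0.96]
gauge p0.91 px [184. 259.] c 462.4 -200.8 size 56.3 31.9 long-axis deg 135.1 ztop 24.6 med [ 460.9 -199.1   23.8]
clamp_block p0.61 px [299. 194.] c 472.7 -281.6 size 118.6 7.9 long-axis deg 119.1 ztop 24.5 med [ 494.7 -323.3   23.6]
stone p0.77 px [206. 166.] c 491.8 209.8 size 80.2 40.1 long-axis deg 95.4 ztop 38.5 med [491.6 209.   36.1]
```

View pics/w4.png

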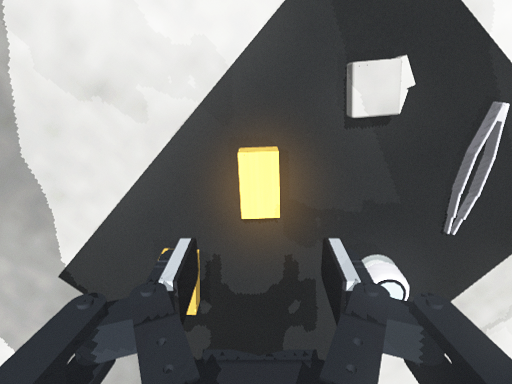

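step_arm --pt "0.055 0 0.0012 -0.035 0.03" --pt "0.055 0 0 -0.035 0" --pt "0.055 0 0 -0.025 0" --pt "0.055 0 0 -0.012 0" --pt "0.055 0 0 -0.0055 0" --pt "0.055 0 0 0 0" --pt "0.02 0 0 0 0" --pt "0.02 0 0 0 0" --pt "0.02 0 0 0 0" --pt "0.02 0 0 0 0" --pt "0.02 0 0 0 0" --pt "0.02 0 0 0 0" --force 60

```text
clock: 9.27
position: [0.464, -0.2001, 0.0141]
ee_rot: [0.27, 0.652, -0.271, 0.654]
ft_force: [-1.9, 0.7, 7.0]
grip_width: 0.352
```

step_arm --pt "0.02 0 0 0.01 0" --pt "0.02 0 0 0.03 0" --pt "0.02 0 0 0.03 0" --pt "0.02 0 0 0 0" --pt "0.02 0 0 0 0"

```text
clock: 9.68
position: [0.4642, -0.2001, 0.0847]
ee_rot: [0.27, 0.652, -0.271, 0.655]
ft_force: [0.6, 0.6, -3.5]
grip_width: 0.351
```

step_arm --pt "0.02 0.0138 0.0353 0.015 -0.0575" --pt "0.02 0.0138 0.0353 0.01 -0.0575" --pt "0.02 0.0138 0.0353 0 -0.0575" --pt "0.02 0.0138 0.0353 0 -0.0575" --pt "0.02 0.0138 0.0353 0 -0.0575" --pt "0.02 0.0138 0.0353 0 -0.0575" --pt "0.02 0.0138 0.0353 0 -0.0575" --pt "0.02 0.0138 0.0353 0 -0.0575" --pt "0.02 0.0138 0.0353 0 -0.0575" --pt "0.02 0.0138 0.0353 0 -0.0575" --pt "0.02 0.0138 0.0353 0 -0.0575" --pt "0.02 0.0138 0.0353 0 -0.0575"

```text
clock: 10.68
position: [0.6282, 0.2254, 0.1058]
ee_rot: [0.475, 0.523, -0.477, 0.522]
ft_force: [1.1, -0.7, -2.8]
grip_width: 0.353
```

step_arm --pt "0.02 0 0 -0.02 0" --pt "0.02 0 0 -0.01 0" --pt "0.02 0 0 0 0" --pt "0.02 0 0 0 0"

```text
clock: 11.02
position: [0.6279, 0.2224, 0.076]
ee_rot: [0.475, 0.523, -0.477, 0.523]
ft_force: [0.2, 0.3, -2.7]
grip_width: 0.349
```

Run:
```python
from h import *
pose()
w=camera("wrist"); save(w,"w5"); measure(w,"gauge",1); measure(w,"insert_gauge",1)
```

```text
t 11.02 pos [627.9 222.4  76. ] xaxis [-0.002 -0.002 -1.   ] jaw deg 5.4 grip 0.349 F [ 0.2  0.3 -2.7] j [ 0.03  0.62 -0.63  1.48  0.38  1.16 -0.56]
gauge p0.75 px [250. 259.] c 628.1 223.3 size 56.4 32.5 long-axis deg 95.6 ztop 86.2 med [627.7 227.   85.4]
insert_gauge p0.82 px [150. 264.] c 627.0 246.9 size 93.4 68.3 long-axis deg 95.2 ztop 23.5 med [624.9 271.   22.8]
```

View pics/w5.png

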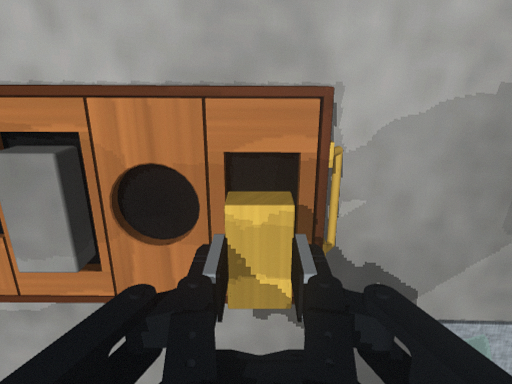

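The gauge sits straight over its pocket (pocket columns 226–300, block 225–294), with the stone lying flat at left. I'm nudging 1 mm and lowering.

step_arm --pt "0.02 0.0012 0.001 -0.02 0" --pt "0.02 0 0 -0.018 0" --pt "0.02 0 0 -0.008 0" --pt "0.02 0 0 -0.004 0" --pt "0.02 0 0 -0.001 0" --pt "0.02 0 0 0 0" --pt "0.02 0 0 0 0"

```text
clock: 11.75
position: [0.6304, 0.2254, 0.0275]
ee_rot: [0.476, 0.523, -0.475, 0.524]
ft_force: [-0.1, 0.0, -2.3]
grip_width: 0.35
```

step_arm --pt "0.02 0 0 -0.001 0" --pt "0.02 0 0 -0.001 0" --pt "0.02 0 0 0 0"

```text
clock: 12.0
position: [0.6298, 0.2251, 0.0244]
ee_rot: [0.476, 0.523, -0.475, 0.524]
ft_force: [-0.3, 1.1, -2.0]
grip_width: 0.355
```

step_arm --pt "0.02 0 0 -0.001 0" --pt "0.02 0 0 0 0" --pt "0.02 0 0 0 0"

```text
clock: 12.25
position: [0.6298, 0.2252, 0.0233]
ee_rot: [0.476, 0.523, -0.475, 0.523]
ft_force: [0.9, 0.5, -1.2]
grip_width: 0.353
```

step_arm --pt "0.02 0 0 -0.0007 0" --pt "0.02 0 0 0 0" --pt "0.02 0 0 0 0"

```text
clock: 12.5
position: [0.6298, 0.2252, 0.0233]
ee_rot: [0.476, 0.523, -0.475, 0.524]
ft_force: [-3.4, -1.0, 6.0]
grip_width: 0.351
```

step_arm --pt "0.047 0 0 0 0" --pt "0.047 0 0 0 0" --pt "0.047 0 0 0 0" --pt "0.047 0 0 0.02 0" --pt "0.047 0 0 0.035 0" --pt "0.047 0 0 0.035 0" --pt "0.04 -0.004 -0.035 0 0.055" --pt "0.04 -0.005 -0.038 0 0.055" --pt "0.04 -0.005 -0.038 0 0.055" --pt "0.04 -0.005 -0.038 0 0.055" --pt "0.04 -0.005 -0.038 0 0.055" --pt "0.04 -0.005 -0.038 0 0.055"

```text
clock: 13.5
position: [0.6003, -0.0016, 0.1127]
ee_rot: [0.382, 0.595, -0.382, 0.595]
ft_force: [1.4, -0.5, 0.2]
grip_width: 0.47
```

step_arm --pt "0.04 -0.005 -0.038 0 0.055" --pt "0.04 -0.005 -0.038 0 0.055" --pt "0.04 -0.003 0 0 0.055" --pt "0.04 0 0 0 0" --pt "0.04 0 0 0 0"

```text
clock: 13.92
position: [0.5878, -0.0757, 0.1127]
ee_rot: [0.334, 0.624, -0.333, 0.624]
ft_force: [1.0, -0.4, 0.1]
grip_width: 0.468
```

Run:
```python
from h import *
pose()
w=camera("wrist"); save(w,"w6"); measure(w,"tweezers"); 
t=camera("top"); measure(t,"gauge",1)
```

```text
t 13.92 pos [587.8 -75.7 112.7] xaxis [ 0.     0.001 -1.   ] jaw deg 33.8 grip 0.468 F [ 1.  -0.4  0.1] j [ 0.61  0.45 -0.7   1.66  0.31  1.15  0.42]
tweezers p0.71 px [172. 265.] c 585.6 -72.1 size 109.8 16.5 long-axis deg 123.2 ztop 16.5 med [576.4 -60.3  15.5]
gauge p0.93 px [147. 158.] c 631.2 224.6 size 55.9 33.0 long-axis deg 95.7 ztop 33.4 med [630.4 224.6  31.4]
```

View pics/w6.png

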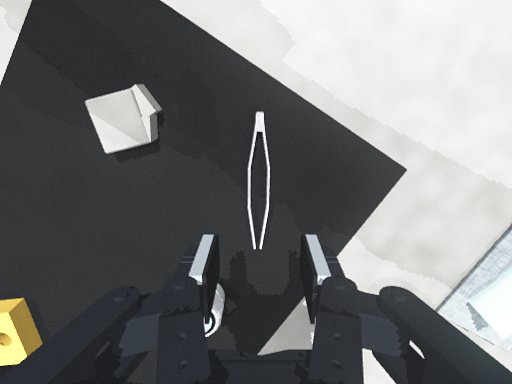

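The tweezers run almost straight up the image at column 258, joined end at row 112 and points at row 247. I'm shifting slightly and descending.

step_arm --pt "0.04 -0.001 0.0025 -0.035 -0.01" --pt "0.04 0 0 -0.035 0" --pt "0.035 0 0 -0.02 0" --pt "0.035 0 0 -0.011 0" --pt "0.035 0 0 -0.004 0" --pt "0.035 0 0 0 0" --pt "0.035 0 0 0 0" --force 30

```text
clock: 14.7
position: [0.5877, -0.073, 0.0089]
ee_rot: [0.336, 0.622, -0.335, 0.623]
ft_force: [-0.5, -0.5, -0.3]
grip_width: 0.409
```

Run:
```python
from h import *
pose()
w=camera("wrist"); save(w,"w7")
```

```text
t 14.70 pos [587.7 -73.    8.9] xaxis [ 0.002  0.    -1.   ] jaw deg 33.3 grip 0.409 F [-0.5 -0.5 -0.3] j [ 0.56  0.57 -0.64  1.74  0.4   0.97  0.34]
```

View pics/w7.png

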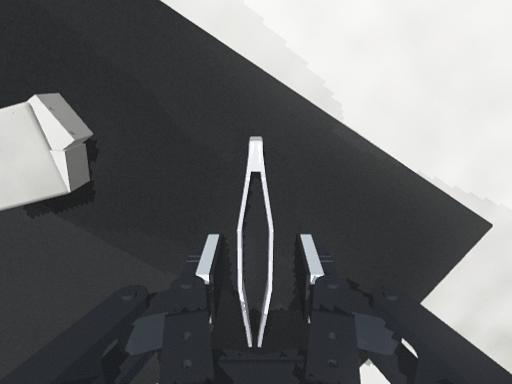

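Centred: the legs are at columns 238–272 and the pads at 215–305. I'm going 2 mm lower, then closing and lifting.

step_arm --pt "0.035 0 0 -0.0025 0" --pt "0.005 0 0 0 0" --pt "0.005 0 0 0 0" --pt "0.005 0 0 0 0" --pt "0.005 0 0 0 0" --pt "0.005 0 0 0 0" --pt "0.005 0 0 0.01 0" --pt "0.005 0 0 0.03 0" --pt "0.005 0 0 0.03 0" --pt "0.005 0 0 0 0" --pt "0.005 0 0 0 0"

```text
clock: 15.67
position: [0.5879, -0.0734, 0.0773]
ee_rot: [0.336, 0.621, -0.335, 0.623]
ft_force: [1.2, 0.4, -0.3]
grip_width: 0.192
```

Run:
```python
from h import *
pose()
w=camera("wrist"); save(w,"w8"); measure(w,"tweezers",1)
```

```text
t 15.67 pos [587.9 -73.4  77.3] xaxis [ 0.004 -0.001 -1.   ] jaw deg 33.3 grip 0.192 F [ 1.2  0.4 -0.3] j [ 0.59  0.48 -0.68  1.69  0.34  1.08  0.39]
tweezers p0.70 px [235. 246.] c 588.1 -72.6 size 113.3 16.8 long-axis deg 123.0 ztop 87.7 med [578.1 -57.7  86.8]
```

View pics/w8.png

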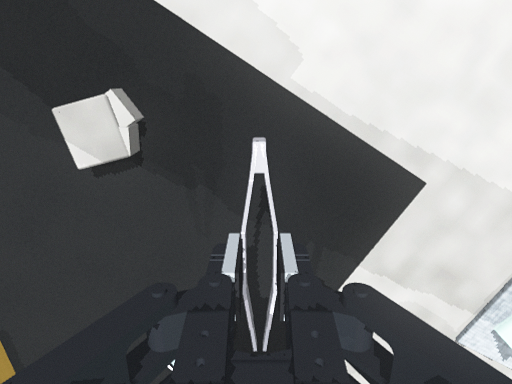

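Tweezers held level and straight, centred on the TCP. Moving to the tweezers insert.

step_arm --pt "0.005 -0.0167 0.0278 0.02 -0.0487" --pt "0.005 -0.0167 0.0278 0.01 -0.0487" --pt "0.005 -0.0167 0.0278 0 -0.0487" --pt "0.005 -0.0167 0.0278 0 -0.0487" --pt "0.005 -0.0167 0.0278 0 -0.0487" --pt "0.005 -0.0167 0.0278 0 -0.0487" --pt "0.005 -0.0167 0.0278 0 -0.0487" --pt "0.005 -0.0167 0.0278 0 -0.0487" --pt "0.005 -0.0167 0.0278 0 -0.0487" --pt "0.005 -0.0167 0.0278 -0.01 -0.0487" --pt "0.005 0 0 -0.02 0" --pt "0.005 0 0 -0.015 0"

```text
clock: 16.77
position: [0.4179, 0.2061, 0.0586]
ee_rot: [0.475, 0.524, -0.475, 0.524]
ft_force: [-0.1, -0.9, -1.2]
grip_width: 0.182
```

step_arm --pt "0.005 0 0 0 0" --pt "0.005 0 0 0 0" --pt "0.005 0 0 0 0"

```text
clock: 17.02
position: [0.4198, 0.2045, 0.0604]
ee_rot: [0.476, 0.523, -0.476, 0.523]
ft_force: [0.1, -0.5, -0.4]
grip_width: 0.185
```

Run:
```python
from h import *
pose()
w=camera("wrist"); save(w,"w9"); measure(w,"tweezers",1); measure(w,"insert_tweezers",1)
```

```text
t 17.02 pos [419.8 204.5  60.4] xaxis [-0.  0. -1.] jaw deg 5.4 grip 0.185 F [ 0.1 -0.5 -0.4] j [ 0.21  0.27 -0.83  2.02  0.24  0.96 -0.65]
tweezers p0.71 px [241. 243.] c 419.8 205.1 size 113.4 16.7 long-axis deg 95.3 ztop 71.0 med [417.3 220.6  70.1]
insert_tweezers p0.61 px [178. 258.] c 420.0 205.5 size 138.7 68.3 long-axis deg 95.3 ztop 23.1 med [419.4 244.6  22.1]
```

View pics/w9.png

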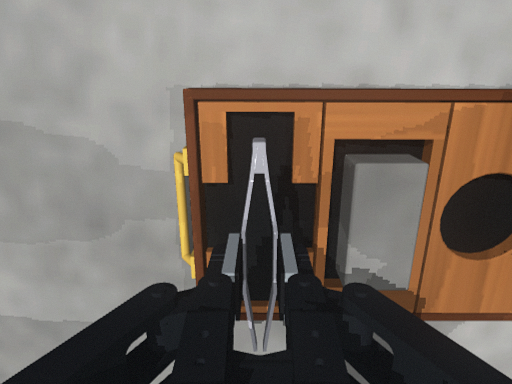

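Tweezers (419.8, 205.1) match the insert centre (420.0, 205.5), and the fingers are over the notches. Lowering.

step_arm --pt "0.005 0 0 -0.015 0" --pt "0.005 0 0 -0.012 0" --pt "0.005 0 0 -0.007 0" --pt "0.005 0 0 -0.003 0" --pt "0.005 0 0 0 0" --pt "0.005 0 0 0 0" --pt "0.005 0 0 0 0"

```text
clock: 17.75
position: [0.42, 0.2048, 0.0235]
ee_rot: [0.476, 0.523, -0.476, 0.523]
ft_force: [-0.2, 0.7, 0.6]
grip_width: 0.187
```

step_arm --pt "0.005 0 0 -0.001 0" --pt "0.005 0 0 0 0" --pt "0.005 0 0 0 0"

```text
clock: 18.0
position: [0.4198, 0.2047, 0.0222]
ee_rot: [0.476, 0.523, -0.476, 0.523]
ft_force: [-0.4, -0.5, -0.5]
grip_width: 0.186
```

step_arm --pt "0.005 0 0 -0.001 0" --pt "0.005 0 0 0 0" --pt "0.005 0 0 0 0"

```text
clock: 18.25
position: [0.4197, 0.2046, 0.021]
ee_rot: [0.476, 0.523, -0.476, 0.523]
ft_force: [-0.3, 0.7, -0.5]
grip_width: 0.186
```

step_arm --pt "0.005 0 0 -0.0007 0" --pt "0.005 0 0 0 0" --pt "0.005 0 0 0 0"

```text
clock: 18.5
position: [0.4197, 0.2046, 0.0203]
ee_rot: [0.476, 0.523, -0.476, 0.523]
ft_force: [-0.2, -0.4, -0.0]
grip_width: 0.186
```

step_arm --pt "0.005 0 0 -0.0007 0" --pt "0.005 0 0 0 0" --pt "0.005 0 0 0 0"

```text
clock: 18.75
position: [0.4197, 0.2046, 0.0196]
ee_rot: [0.476, 0.523, -0.476, 0.523]
ft_force: [-0.1, -0.6, 0.0]
grip_width: 0.185
```

step_arm --pt "0.005 0 0 -0.0006 0" --pt "0.005 0 0 0 0" --pt "0.005 0 0 0 0"

```text
clock: 19.0
position: [0.4197, 0.2046, 0.019]
ee_rot: [0.476, 0.523, -0.476, 0.523]
ft_force: [0.7, -0.9, -0.2]
grip_width: 0.184
```

step_arm --pt "0.005 0 0 -0.0006 0" --pt "0.005 0 0 0 0" --pt "0.005 0 0 0 0"

```text
clock: 19.25
position: [0.4198, 0.2047, 0.0187]
ee_rot: [0.476, 0.523, -0.476, 0.523]
ft_force: [-1.5, -0.8, 5.6]
grip_width: 0.187
```

step_arm --pt "0.028 0 0 0 0" --pt "0.028 0 0 0 0" --pt "0.028 0 0 0 0" --pt "0.028 0 0 0.015 0" --pt "0.028 0 0 0.035 0" --pt "0.028 0 0 0.035 0" --pt "0.028 0 0 0.02 0" --pt "0.06 0.0169 -0.0363 0 0" --pt "0.06 0.0169 -0.0363 0 0" --pt "0.06 0.0169 -0.0363 0 0" --pt "0.06 0.0169 -0.0363 0 0" --pt "0.06 0.0169 -0.0363 0 0"

```text
clock: 20.25
position: [0.5047, 0.0211, 0.1236]
ee_rot: [0.476, 0.523, -0.476, 0.523]
ft_force: [1.0, 0.9, 0.6]
grip_width: 0.701
```

step_arm --pt "0.06 0.0169 -0.0363 0 0" --pt "0.06 0.0169 -0.0363 0 0" --pt "0.06 0.0169 -0.0363 0 0" --pt "0.06 0.0169 -0.0363 0 0" --pt "0.06 0.0169 -0.0363 0 0" --pt "0.06 0.0169 -0.0363 0 0" --pt "0.06 0 0 0 0" --pt "0.06 0 0 0 0" --pt "0.06 0 0 0 0"

```text
clock: 21.0
position: [0.6055, -0.1941, 0.1229]
ee_rot: [0.476, 0.523, -0.476, 0.523]
ft_force: [-0.1, 0.1, 0.4]
grip_width: 0.702
```

Run:
```python
from h import *
pose()
w=camera("wrist"); save(w,"w10"); measure(w,"loupe",2)
t=camera("top"); measure(t,"loupe",1);measure(t,"tweezers",1); save(t,"top3")
```

```text
t 21.00 pos [ 605.5 -194.1  122.9] xaxis [-0.001  0.001 -1.   ] jaw deg 5.4 grip 0.702 F [-0.1  0.1  0.4] j [ 0.66  0.49 -0.55  1.54  0.27  1.19  0.15]
loupe p0.70 px [190. 256.] c 605.2 -193.7 size 38.8 38.5 long-axis deg 24.0 ztop 37.8 med [ 605.1 -192.4   36.7]
loupe p0.67 px [152. 341.] c 602.6 -189.4 size 48.7 36.9 long-axis deg 128.9 ztop 37.2 med [ 606.  -193.6   34.9]
```

View pics/w10.png

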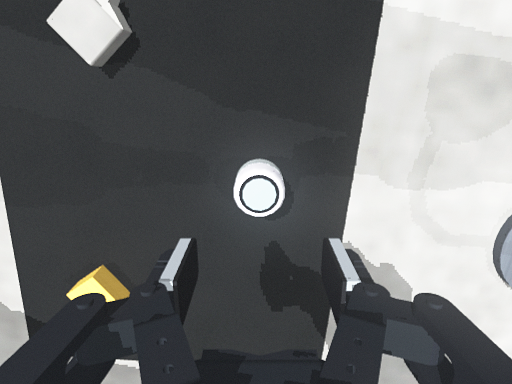

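The loupe (column 259, row 190) is centred under the gripper. Descending to grip the barrel.

step_arm --pt "0.06 0 0 -0.035 0" --pt "0.06 0 0 -0.035 0" --pt "0.055 0 0 -0.02 0" --pt "0.055 0 0 -0.012 0" --pt "0.055 0 0 -0.005 0" --pt "0.055 0 0 0 0" --pt "0.055 0 0 0 0" --pt "0.03 0 0 0 0" --pt "0.03 0 0 0 0" --pt "0.03 0 0 0 0" --pt "0.03 0 0 0 0" --pt "0.03 0 0 0 0" --force 30

```text
clock: 22.25
position: [0.6067, -0.1949, 0.0184]
ee_rot: [0.476, 0.522, -0.476, 0.524]
ft_force: [-0.3, -0.4, 7.3]
grip_width: 0.452
```

step_arm --pt "0.03 0 0 0.01 0" --pt "0.03 0 0 0.03 0" --pt "0.03 0 0 0.03 0" --pt "0.03 0 0 0 0" --pt "0.03 0 0 0 0"

```text
clock: 22.67
position: [0.6071, -0.195, 0.0894]
ee_rot: [0.477, 0.521, -0.475, 0.524]
ft_force: [-0.0, -0.4, -1.1]
grip_width: 0.449
```

Run:
```python
from h import *
pose()
w=camera("wrist"); save(w,"w11"); measure(w,"loupe",1)
```

```text
t 22.67 pos [ 607.1 -195.    89.4] xaxis [ 0.004 -0.002 -1.   ] jaw deg 5.4 grip 0.449 F [-0.  -0.4 -1.1] j [ 0.65  0.53 -0.55  1.56  0.29  1.13  0.13]
loupe p0.58 px [255. 260.] c 607.1 -193.5 size 38.1 38.1 long-axis deg 93.9 ztop 108.6 med [ 606.7 -190.9  107.6]
```

View pics/w11.png

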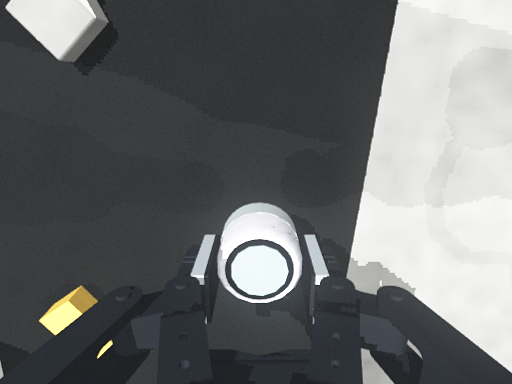

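step_arm --pt "0.03 -0.0043 0.0375 0.02 0" --pt "0.03 -0.0043 0.0375 0 0" --pt "0.03 -0.0043 0.0375 0 0" --pt "0.03 -0.0043 0.0375 0 0" --pt "0.03 -0.0043 0.0375 0 0" --pt "0.03 -0.0043 0.0375 0 0" --pt "0.03 -0.0043 0.0375 0 0" --pt "0.03 -0.0043 0.0375 0 0" --pt "0.03 -0.0043 0.0375 0 0" --pt "0.03 -0.0043 0.0375 0 0" --pt "0.03 -0.0043 0.0375 -0.01 0" --pt "0.03 0 0 -0.01 0"

```text
clock: 23.77
position: [0.555, 0.2264, 0.0857]
ee_rot: [0.474, 0.527, -0.472, 0.524]
ft_force: [-1.6, 1.4, -1.0]
grip_width: 0.449
```

step_arm --pt "0.03 0 0 0 0" --pt "0.03 0 0 0 0" --pt "0.03 0 0 0 0"

```text
clock: 24.02
position: [0.5587, 0.2153, 0.0856]
ee_rot: [0.476, 0.522, -0.477, 0.523]
ft_force: [-0.1, -0.5, -0.0]
grip_width: 0.452
```

Run:
```python
from h import *
pose()
w=camera("wrist"); save(w,"w12"); measure(w,"loupe",1); measure(w,"insert_loupe",1)
```

```text
t 24.02 pos [558.7 215.3  85.6] xaxis [-0.001 -0.001 -1.   ] jaw deg 5.3 grip 0.452 F [-0.1 -0.5 -0. ] j [ 0.1   0.49 -0.69  1.67  0.34  1.11 -0.59]
loupe p0.74 px [256. 257.] c 558.7 217.0 size 38.3 38.2 long-axis deg 6.8 ztop 104.9 med [558.5 219.3 103.8]
insert_loupe p0.76 px [157. 261.] c 559.4 218.5 size 137.9 68.3 long-axis deg 95.2 ztop 23.5 med [555.  261.3  22.8]
```

View pics/w12.png

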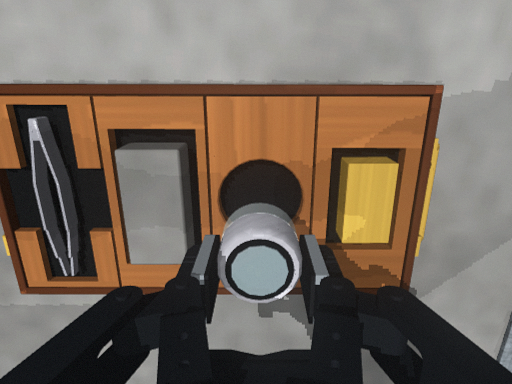

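The other three lie in their pockets. The loupe needs (+0.5, +1.5) mm, then I lower it.

step_arm --pt "0.03 0.0005 0.0015 -0.02 0" --pt "0.03 0 0 -0.018 0" --pt "0.03 0 0 -0.01 0" --pt "0.03 0 0 -0.005 0" --pt "0.03 0 0 -0.002 0" --pt "0.03 0 0 0 0" --pt "0.03 0 0 0 0"

```text
clock: 24.75
position: [0.5594, 0.2186, 0.0318]
ee_rot: [0.476, 0.523, -0.476, 0.523]
ft_force: [-0.7, -0.2, 0.0]
grip_width: 0.452
```

step_arm --pt "0.03 0 0 -0.001 0" --pt "0.03 0 0 -0.001 0" --pt "0.03 0 0 0 0" --pt "0.03 0 0 0 0"

```text
clock: 25.08
position: [0.559, 0.2184, 0.0291]
ee_rot: [0.476, 0.523, -0.476, 0.523]
ft_force: [-0.7, -0.1, -0.7]
grip_width: 0.453
```

step_arm --pt "0.03 0 0 -0.0007 0" --pt "0.03 0 0 0 0" --pt "0.03 0 0 0 0"

```text
clock: 25.33
position: [0.5589, 0.2184, 0.0282]
ee_rot: [0.476, 0.523, -0.476, 0.523]
ft_force: [-0.4, -0.4, -0.4]
grip_width: 0.448
```

step_arm --pt "0.03 0 0 -0.0007 0" --pt "0.03 0 0 0 0" --pt "0.03 0 0 0 0"

```text
clock: 25.58
position: [0.5589, 0.2185, 0.0275]
ee_rot: [0.476, 0.523, -0.476, 0.523]
ft_force: [-0.9, -0.1, 0.1]
grip_width: 0.452
```

step_arm --pt "0.03 0 0 -0.0007 0" --pt "0.03 0 0 0 0" --pt "0.03 0 0 0 0"

```text
clock: 25.83
position: [0.5589, 0.2184, 0.0274]
ee_rot: [0.476, 0.523, -0.476, 0.523]
ft_force: [-2.6, -0.9, 5.4]
grip_width: 0.446
```

Contact. I'm releasing, lifting and backing clear.

step_arm --pt "0.053 0 0 0 0" --pt "0.053 0 0 0 0" --pt "0.053 0 0 0 0" --pt "0.053 0 0 0.015 0" --pt "0.053 0 0 0.03 0" --pt "0.053 0 0 0.035 0" --pt "0.053 0 0 0.035 0" --pt "0.053 -0.01 -0.035 0.01 0" --pt "0.053 -0.01 -0.035 0 0" --pt "0.053 -0.01 -0.035 0 0" --pt "0.053 0 0 0 0" --pt "0.053 0 0 0 0"

```text
clock: 26.83
position: [0.5291, 0.1109, 0.1531]
ee_rot: [0.477, 0.521, -0.477, 0.523]
ft_force: [1.0, 0.3, 0.4]
grip_width: 0.618
```

Run:
```python
from h import *
pose()
w=camera("wrist"); save(w,"w13")
for q in ("stone","gauge","tweezers","loupe"): measure(w,q,1)
t=camera("top")
for q in ("stone_stub","clamp_block"): measure(t,q,1)
```

```text
t 26.83 pos [529.1 110.9 153.1] xaxis [ 0.001 -0.001 -1.   ] jaw deg 5.2 grip 0.618 F [1.  0.3 0.4] j [ 0.33  0.28 -0.71  1.76  0.2   1.18 -0.35]
stone p0.60 px [ 48. 221.] c 490.7 207.3 size 73.1 40.2 long-axis deg 95.4 ztop 38.7 med [490.8 209.9  37.7]
gauge p0.88 px [ 45. 400.] c 629.4 225.7 size 55.9 32.3 long-axis deg 95.8 ztop 33.6 med [628.5 227.1  32.7]
tweezers p0.72 px [ 53. 136.] c 420.9 194.2 size 91.7 17.7 long-axis deg 95.8 ztop 29.0 med [421.2 201.   27.3]
loupe p0.87 px [ 49. 309.] c 559.0 218.7 size 38.9 38.8 long-axis deg 95.9 ztop 46.9 med [558.2 218.9  45.6]
stone_stub p0.54 px [212. 296.] c 478.7 -85.2 size 45.3 39.8 long-axis deg 48.1 ztop 21.9 med [476.9 -86.2  19.7]
clamp_block p0.68 px [208. 399.] c 476.1 -320.4 size 56.0 31.4 long-axis deg 131.3 ztop 24.1 med [ 476.6 -319.5   21.9]
```

View pics/w13.png

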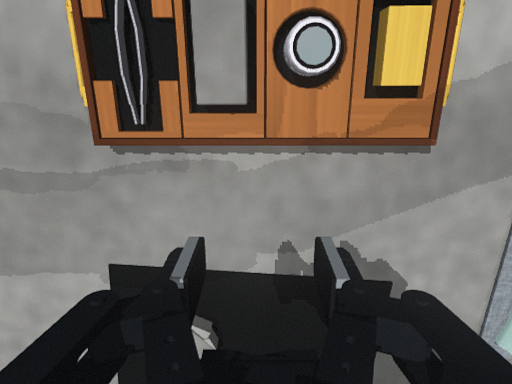

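All four sit in their pockets, and their heights agree with lying on the floor. The look-alikes are unmoved, so I'm handing in.

```bash
python3 -c "
from workcell import ticket; print(ticket.hand_in())"
```

```text
the job is handed in; nothing more can be done
None
```

The kit is packed and the job is handed in, at about 27 s on the robot's clock. In the order asked, I placed the stone, gauge block, tweezers and loupe in their own inserts. Each was lowered until the wrist felt light contact (about 5–13 N), then released.

- **Fit:** in the last pictures all four lie in their pockets. The loupe is lens up and centred to about 0.5 mm. The others follow the pocket direction to within about 0.5°.
- **Heights:** measured tops were stone 38.7, gauge 33.6, tweezers 29.0 and loupe 46.9 mm. The expected values were 37, 32, 28 and 44 mm. The excess matches what the cameras showed for the same items on the mat (stone, gauge and tweezers about 1.5 mm high, loupe about 3 mm), so I read them as flat on the pocket floors.
- **Look-alikes:** the stub and the clamp block are where they were, to within 1 mm.
- **Checks that disagreed:** the last wrist picture cut off the far ends of the stone and tweezers, so their lengths read short there. In the top view the network missed the tweezers after placing and boxed the loupe loosely on the mat. The wrist pictures settled both.

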